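# Push the empty carton through the bin's sprung flap

## Task

Someone left an empty drinks carton lying on its side on the front ledge of the small worktop recycling bin. With one finger push the bin's sprung flap open and keep it open while your other finger pushes the carton off the ledge and in under it; then take your hand away so that the flap shuts with the carton lying in the bin. Only push the carton, never pinch it or pick it up, and leave the other things on the worktop where they are.

Things in the scene. Friction and masses are not known exactly. Their poses are not given: they have to be found in the camera images.
- bin: Worktop recycling bin, fixed, metal sides, grey plastic top; 230 mm deep (x), 236 wide (y). Origin: centre of its underside; x from its open front to its back, z up. In front a flat rimless ledge, 135 mm high, x = -112 to -37 mm, full width; behind it the mouth, x = -37 to 82, y = -97 to 97 mm, hollow down to 10 mm above the worktop. Above ledge and flap the space is open.
- bin_flap: The bin's flat metal flap, 194 mm wide, 131 mm from hinge to free edge. Origin: middle of its hinge (bin x = 88, y = 0, height 187 mm); axes parallel to the bin's when shut, so its z axis's angle from vertical is the opening. Shut it slopes 23 degrees down to the lip; pushed back or down, its free edge swings down into the bin, up to 1.25 rad. 1 to 4 N holds it open; a spring shuts it when let go.
- bin_lip (a point): Middle of the lip, the rear edge of the front ledge where the mouth begins: bin x = -37 mm, y = 0, at ledge height (135 mm above the worktop).
- bin_hood (a point): Middle of the rear hood's top, behind the hinge: bin x = 100, y = 0, height 196 mm; the hood spans x = 88 to 113 mm. Left and right of the mouth stand sloping side cheeks, inner faces at bin y = +-103 mm, rising from ledge height at the lip to about 197 mm at the hinge.
- carton: Empty pink-and-black drinks carton, about 30 g, loose, lying on its side on the bin's front ledge, left, right or near the middle: 78 mm long, lying along the bin's y (within 0.2 rad), 42 mm deep along the bin's x, 46 mm high. Origin: centre of its black end (the bottom when it stands), 23 mm above the ledge; its z axis points along its length to the pink end with the purple cap.
- carton_mid (a point): Middle of the carton, half way along its length, 37 mm from the black end on its long axis; 23 mm above the ledge while it lies there.
- spice_jar: Small jar with a dark lid, 48 mm across, 70 mm tall, standing on the worktop right of the bin; bystander. Origin: centre of its underside.
- whetstone: Grey whetstone in its holder, 100 x 62 x 38 mm, on the worktop right of the bin; bystander. Origin: centre of its underside.
Not all that is in view belongs to the job. Leave any blue look-alike of the carton alone.

How it is judged:
By the outcome, as a careful person would: the job done as asked, in the order asked, and still so for the second after the job is handed in, with the robot touching nothing.
It also fails if it takes over 32 s, if anything falls off the work surface, if the arm or the gripper's body presses on something with over 40 N, if the wrist force passes 120 N, or if a joint passes its speed limit or range.

## Robot

A 6-joint arm with a two-finger parallel gripper is mounted at the origin on a cart in front of the work surface, level with it; the furniture and walls round the work are solid. World frame = base frame: x ahead of the robot, y to its left, z up, the work surface at z = 0. Lengths are in mm, angles in rad, forces in N, time in s.
With the tool pointing down it reaches from about 275 to 750 mm from the base axis. Payload 10.2 kg.
Tool frame: the origin (TCP) lies between the finger pads; the fingertips stand 14 mm ahead of it and the grasp point (between the pads) lies 5 mm behind it; y points along the fingers, z is the direction in which the jaws open and shut, and the axes are right-handed (so a half turn about y gives the same grasp; the last joint's range is limited). The gripper opens to 88 mm and grips with 3 to 60 N. Pads are 18 mm wide; open, the fingers measure 123 mm over their backs; the gripper's body (75 mm by 187 mm) begins 45 mm behind the grasp point.
Start: joints at [-1.337, 0.313, 1.498, -0, 1.331, -0.223], TCP at [231.555, -471.183, 252.72] pointing down, gripper open.
Joint ranges: [-2.94, 2.94], [-0.97, 2.17], [0.19, 2.56], [-1.23, 4.37], [0.02, 3.11], [-2.88, 2.88]. Speed limits (rad/s): [2.39, 2.39, 3.01, 3.14, 3.14, 3.14].

## Interface

Orientations are given as a rotation vector (axis times angle).
In Python, from cell import bot gives the robot as it stands.
- The arm moves only by the tool send_rows, never from a script. Its argument "commands" is a list of rows, each a list of 5 numbers: the shift along the tool's x, y, z in cm, then the turn about the tool's y in rad, then the gripper command: -1 is shut, 1 is fully open, values between are in proportion. A call has 1 to 12 rows; each row is the pose to reach, as a shift and turn from the pose measured when the call began, along the tool's axes at that moment; what a row does not reach only later rows make up. A row lasts 1/8 s, in which the tool goes at most 62.5 mm and 10.7 degrees, less where a joint would pass 70% of its speed; a pose out of reach is approached as far as the arm can. A call with a gripper value outside its range is refused whole. The fingers move at their own pace and stop on an object; "grip_force" is the grip in N (left out, the last holds). Time passes only in rows, so rows that repeat a pose let the fingers close. It gives the time, the measured TCP pose, the force and the opening at its end, in the units of the state.
- bot.get_state(): the state, without advancing time (a new reading comes with each control period).
- bot.capture(name): name is "side" or "top"; returns the picture (384x512x3 uint8, red, green, blue); there is no depth.
- bot.camera_params(name): a dict with "vertical_fov" (degrees; the focal length in pixels is half the picture's height over the tangent of half this angle, whatever the lens; pixels are square), "cx", "cy" (the principal point, pixels), "k1" (the pictures are not rectified: a ray, as slopes to the right and down, at radius r is drawn at 1 + k1 r^2 times it, then the intrinsics apply), "rvec" (rotation vector, rad) and "tvec" (3), from world to camera coordinates, as OpenCV has them. Camera axes: x right, y down, z forward; pixel columns grow to the right and rows downward; lengths in mm; the calibration is good to about 2 mm. A picture is of the moment at which its call begins. camera_params takes no time and is no camera call.
- bot.job_done(): hands the job in, once; it reports no verdict.
Trained networks look in the newest picture that a camera, given by its name, has taken for a name from the list of things; names that differ only in an ending like _2 or _b are one class to them, and where a whole thing is asked for, a point or a joint stands for the part that bears it (a point fixed in the world has none). Each returns a list of dicts, best first, with "confidence" (0 to 1); they miss things now and then, are a little off and sometimes report something else, mostly with a low value. They report only what shows in the picture. A call takes as long as a camera call. They do not tell look-alikes from the thing itself.
- bot.spot_in(name, camera): "point" ([column, row] in pixels, amid what is visible of it).
- bot.trace(name, camera): "region" (384x512 bool, what is visible of it) and "point" ([column, row] in pixels, amid what is visible of it).
- bot.pinpoint(name, camera): "point" ([column, row] in pixels: a listed point, or the origin of a listed thing).
The state is a dict: "clock": time; "q": joint angles; "qd": joint speeds; "tau": joint torques, N m; "eef_pos": TCP position; "tool_rot": TCP orientation; "ft_force": force on the tool from outside, world axes, zero at the start; "torque": the same for the moment, N m; "gripper_width": finger opening in mm.
Only numpy, scipy, OpenCV 4.12 (cv2) and the standard library are available. Lean on these libraries where they do the work, as an engineer would, in place of code of your own. Each camera call takes 0.05 s, during which the arm holds its last target.

## Working session

There is one attempt and no reset: what is moved stays moved. The work goes in short steps, Python scripts to look and compute and a tool call to move; the robot and the scene stay as the last step left them, time stands still between calls to the robot, and variables do not carry over. Pictures are saved under pics/ and viewed, and the job is handed in when it is done.

Besides the shell and the picture viewer there is one more tool, called after ">>>" by a JSON object that holds its "fn" and its "kwargs", one argument or row to a line. send_rows: Moves the arm, as the interface text tells. Its arguments: {"type":"object","properties":{"commands":{"type":"array"},"grip_force":{"type":"number"}},"required":["commands"]}

```bash
ls; mkdir -p pics
cat > h.py <<'E'
import numpy as np, cv2
from cell import bot
def cam(n):
    p=bot.camera_params(n); f=192/np.tan(np.radians(p['vertical_fov'])/2)
    R=cv2.Rodrigues(np.array(p['rvec'],float))[0]; t=np.array(p['tvec'],float).ravel()
    return p,f,R,t
def ray(n,px):
    p,f,R,t=cam(n)
    d=np.array([(px[0]-p['cx'])/f,(px[1]-p['cy'])/f]); u=d.copy()
    for _ in range(30): u=d/(1+p['k1']*(u@u))
    return -R.T@t, R.T@np.array([u[0],u[1],1])
def onz(n,px,z):
    o,d=ray(n,px); return o+d*(z-o[2])/d[2]
def proj(n,P):
    p,f,R,t=cam(n); c=R@np.array(P,float)+t; u=c[:2]/c[2]; u=u*(1+p['k1']*(u@u)); return u*f+[p['cx'],p['cy']]
def tri(a,b):
    (o1,d1),(o2,d2)=ray('top',a),ray('side',b)
    s=np.linalg.lstsq(np.c_[d1,-d2],o2-o1,rcond=None)[0]
    p,q=o1+s[0]*d1,o2+s[1]*d2; return (p+q)/2,np.linalg.norm(p-q)
E
python3 - <<'E'
from h import *
np.set_printoptions(precision=1,suppress=True)
for n in('top','side'):
    im=bot.capture(n); cv2.imwrite(f'pics/{n}0.png',im[:,:,::-1])
    print(n,bot.camera_params(n))
    for k in('bin','bin_flap','bin_lip','bin_hood','carton','carton_mid','spice_jar','whetstone'):
        print(k,[(np.round(x['point'],1),round(x['confidence'],2)) for x in bot.pinpoint(k,n)][:3])
print(bot.get_state())
E
```

```text
pics
top {'vertical_fov': 44.27908867541126, 'cx': 254.56582692849034, 'cy': 192.03632209780434, 'k1': -0.10850848411999571, 'rvec': array([ 2.2, -2.2,  0.2]), 'tvec': array([-252.4,  501.9, 1159.2])}
bin [(array([195. , 187.8]), 0.92)]
bin_flap [(array([180.4, 144.3]), 0.77), (array([179.3, 135.6]), 0.7)]
bin_lip [(array([188.3, 203.7]), 0.69)]
bin_hood [(array([178.2, 134. ]), 0.94)]
carton [(array([324.3, 199. ]), 0.88), (array([184.7, 218.2]), 0.62)]
carton_mid [(array([196.6, 212.9]), 0.82), (array([317.2, 212.7]), 0.66), (array([181.7, 145.7]), 0.55)]
spice_jar [(array([256.3, 176.5]), 0.82)]
whetstone [(array([263.6, 215.4]), 0.8)]
side {'vertical_fov': 42.24386027917859, 'cx': 247.75701081073393, 'cy': 180.3552878700803, 'k1': -0.17319711298509183, 'rvec': array([ 2. , -0.3,  0.2]), 'tvec': array([-542.7,   96.8, 1142.8])}
bin [(array([232.9, 216.2]), 0.62)]
bin_flap [(array([266.8, 136.1]), 0.61), (array([276.2, 135.4]), 0.3)]
bin_lip [(array([219.4, 163.2]), 0.71)]
bin_hood [(array([276.3, 136.1]), 0.84)]
carton [(array([271.1, 296. ]), 0.97), (array([198.6, 154.5]), 0.83)]
carton_mid [(array([248.3, 289.5]), 0.8), (array([207.7, 162.2]), 0.73)]
spice_jar [(array([270.2, 251.5]), 0.68)]
whetstone [(array([229.9, 259. ]), 0.8)]
{'clock': 0.9, 'q': array([-1.3,  0.3,  1.5, -0. ,  1.3, -0.2]), 'qd': array([ 0.,  0., -0.,  0., -0.,  0.]), 'tau': array([ -0. , -40.2, -25.2,   0.1,   0. ,   0. ]), 'eef_pos': array([ 231.5, -471.2,  252.7]), 'tool_rot': array([-0.5,  2. , -2. ]), 'ft_force': array([-0.1, -0.1, -0.3]), 'torque': array([-0.,  0.,  0.]), 'gripper_width': 87.98388121707174}
```

View pics/top0.png

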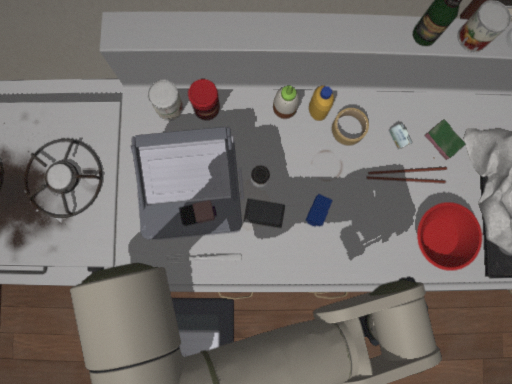

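View pics/side0.png

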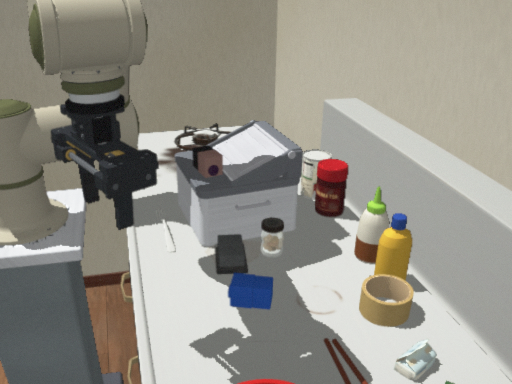

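Run:
```python
from h import *
np.set_printoptions(precision=3,suppress=True)
for k,a,b in(('bin',(195,187.8),(232.9,216.2)),('lip',(188.3,203.7),(219.4,163.2)),('hood',(178.2,134),(276.3,136.1)),('flap',(180.4,144.3),(266.8,136.1)),('carton',(184.7,218.2),(198.6,154.5)),('mid',(196.6,212.9),(207.7,162.2)),('jar',(256.3,176.5),(270.2,251.5)),('whet',(263.6,215.4),(229.9,259))):
    print(k,*tri(a,b))
print(onz('top',(188.3,203.7),135),onz('top',(178.2,134),196),onz('top',(184.7,218.2),158),onz('top',(196.6,212.9),158))
s=bot.get_state();print(cv2.Rodrigues(s['tool_rot'])[0])
```

```text
bin [509.035 -94.289   2.312] 17.903235268185256
lip [464.657 -96.328 141.445] 7.964864575235504
hood [610.536 -74.239 187.521] 5.536176522672555
flap [585.731 -80.44  191.521] 5.6787044413725285
carton [424.289 -90.945 164.502] 2.1830136761331596
mid [ 438.488 -116.627  154.863] 0.28230549976217184
jar [ 546.61  -254.974   -3.891] 6.538186914323913
whet [ 448.799 -274.958    4.389] 4.653931507440092
[461.419 -94.949 135.   ] [611.082 -76.047 196.   ] [425.894 -90.251 158.   ] [ 438.061 -116.928  158.   ]
[[-0.897 -0.     0.441]
 [-0.441  0.    -0.897]
 [ 0.    -1.    -0.   ]]
```

The top view shows the bin at about (188,185). The carton lies on its ledge at (197,212), black end to the left. The blue look-alike is at (319,210), the jar at (260,176) and the whetstone at (264,213). I'll zoom in to refine the poses.

Run:
```python
import cv2
a=cv2.imread('pics/top0.png')[115:250,120:255]; cv2.imwrite('pics/tz.png',cv2.resize(a,(594,594),interpolation=cv2.INTER_CUBIC)) #4.4x
a=cv2.imread('pics/side0.png')[110:250,165:310]; cv2.imwrite('pics/sz.png',cv2.resize(a,(580,560),interpolation=cv2.INTER_CUBIC)) #4x
```

```text
(no output)
```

View pics/tz.png

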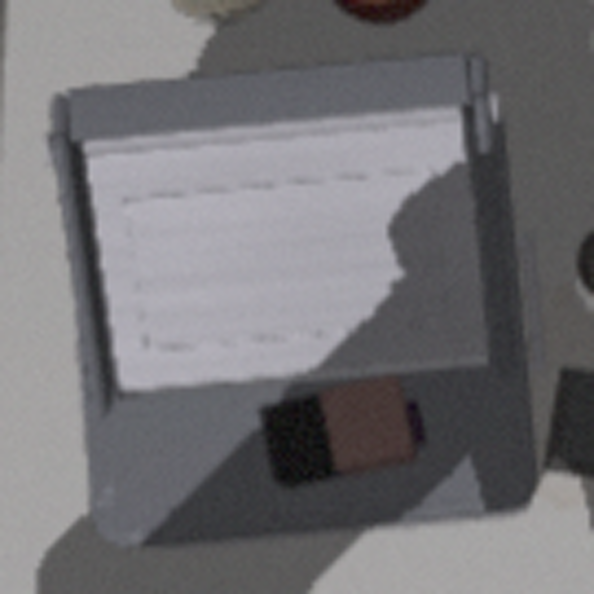

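View pics/sz.png

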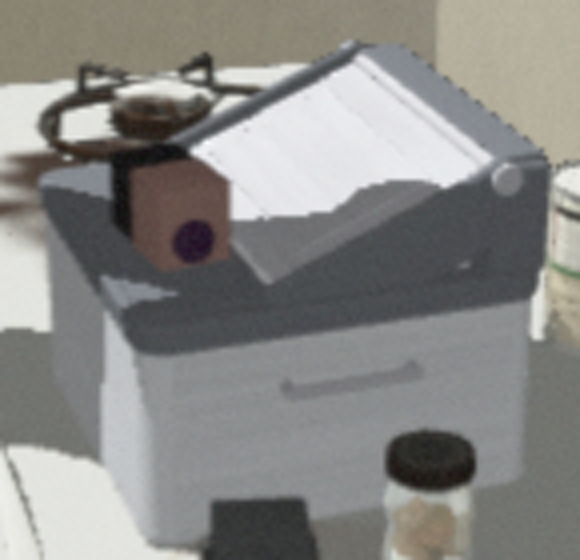

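```bash
cat > fit.py <<'E'
from h import *
from scipy.optimize import least_squares
np.set_printoptions(precision=2,suppress=True)
T=lambda x,y:(x/4.4+120-.4,y/4.4+115-.4)
S=lambda x,y:(x/4+165-.4,y/4+110-.4)
obs=[('top',(88,97,187),T(83,140)),('top',(88,-97,187),T(465,108)),('top',(-32.6,97,136),T(118,392)),('top',(-32.6,-97,136),T(488,362)),('side',(-32.6,-97,136),S(268,282)),
('side',(-37,0,135),(219.4,163.2)),('side',(100,0,196),(276.3,136.1)),('top',(-37,0,135),(188.3,203.7)),('top',(100,0,196),(178.2,134))]
def W(p,q):
    c,s=np.cos(p[2]),np.sin(p[2]); return np.array([p[0]+c*q[0]-s*q[1],p[1]+s*q[0]+c*q[1],q[2]])
r=least_squares(lambda p:np.concatenate([proj(n,W(p,q))-o for n,q,o in obs]),[500,-90,.1],loss='soft_l1')
p=r.x;print(p);print(np.array([proj(n,W(p,q))-o for n,q,o in obs]))
def B(P):
    c,s=np.cos(p[2]),np.sin(p[2]); d=np.array(P)[:2]-p[:2]; return np.array([c*d[0]+s*d[1],-s*d[0]+c*d[1]])
for a in((262,407),(400,378),(413,460),(283,487)):print('carton top',B(onz('top',T(*a),181)))
print('front',[B(onz('top',T(*a),135)) for a in((120,541),(510,510))])
print('mid',B(tri((196.6,212.9),(207.7,162.2))[0]))
E
python3 fit.py
```

```text
[503.95 -90.84   0.08]
[[ 0.41  0.42]
 [-0.42  1.  ]
 [-0.33 -1.11]
 [-1.   -0.79]
 [ 2.2   1.82]
 [-0.89  2.36]
 [-0.48 -2.37]
 [-0.38 -2.43]
 [ 2.77  3.27]]
carton top [-54.25  15.12]
carton top [-45.02 -55.22]
carton top [-86.85 -58.85]
carton top [-95.29   7.08]
front [array([-113.44,   99.7 ]), array([-113.12, -104.77])]
mid [-67.39 -20.21]
```

```bash
cat > plan.py <<'E'
from fit import *
s=bot.get_state();R=cv2.Rodrigues(s['tool_rot'])[0]
t=W(p,(-53.3,-21,0));t[2]=252.7
print('world',t,'shift cm',R.T@(t-s['eef_pos'])/10,'yaw z',np.arctan2(R[1,2],R[0,2]),'turn',-(p[2]+.13-np.arctan2(R[1,2],R[0,2])))
E
python3 plan.py|tail -1
```

```text
world [ 452.6  -116.23  252.7 ] shift cm [-35.49   0.   -22.1 ] yaw z -1.1139849317587727 turn -1.3279574155001874
```

>>> {"fn": "send_rows", "kwargs": {
  "commands": [
    [-4.4,0,-2.8,-0.166,1],
    [-8.9,0,-5.5,-0.332,1],
    [-13.3,0,-8.3,-0.498,1],
    [-17.7,0,-11.0,-0.664,1],
    [-22.2,0,-13.8,-0.83,1],
    [-26.6,0,-16.6,-0.996,1],
    [-31.1,0,-19.3,-1.162,1],
    [-35.5,0,-22.1,-1.328,1],
    [-35.5,0,-22.1,-1.328,1],
    [-35.5,0,-22.1,-1.328,1],
    [-35.5,0,-22.1,-1.328,1]
  ]
}}

```text
clock: 2.28
eef_pos: [452.3, -117.2, 252.7]
tool_rot: [-1.302, 1.052, -1.052]
ft_force: [0.5, -0.6, -0.2]
gripper_width: 88.2
```

```bash
python3 - <<'E'
from h import *
for n in('top','side'): cv2.imwrite(f'pics/{n}1.png',bot.capture(n)[:,:,::-1])
a=cv2.imread('pics/side1.png')[60:250,130:340]; cv2.imwrite('pics/sz1.png',cv2.resize(a,(630,570),interpolation=cv2.INTER_CUBIC))
E
python3 plan.py|tail -1
```

```text
world [ 452.6  -116.23  252.7 ] shift cm [-0.08  0.01  0.04] yaw z 0.21191067087197718 turn -0.0020618128694376014
```

View pics/sz1.png

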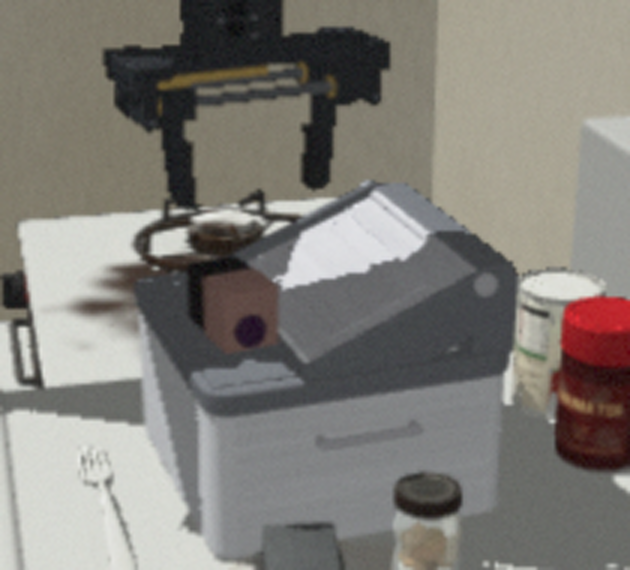

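View pics/top1.png

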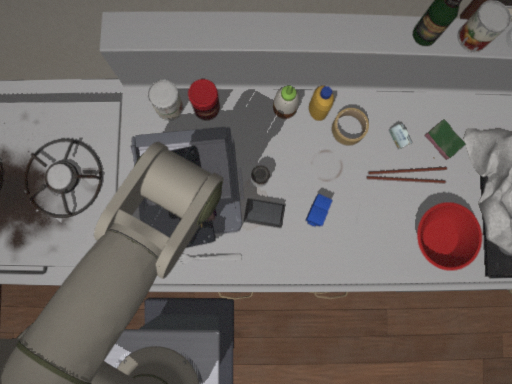

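The side view shows the hand above the carton, with one finger in front of it and the other over the flap. The carton is at zoom (235,300). I'll lower to just above the carton top and check the alignment.

>>> {"fn": "send_rows", "kwargs": {
  "commands": [
    [-0.1,2.2,0,0,1],
    [-0.1,4.4,0,0,1],
    [-0.1,4.4,0,0,1],
    [-0.1,4.4,0,0,1]
  ]
}}

```text
clock: 2.88
eef_pos: [452.4, -116.6, 209.7]
tool_rot: [-1.302, 1.051, -1.053]
ft_force: [0.7, -0.6, -0.0]
gripper_width: 88.2
```

Run:
```python
from h import *
np.set_printoptions(precision=1,suppress=True)
im=bot.capture('side')[:,:,::-1].copy()
s=bot.get_state();R=cv2.Rodrigues(s['tool_rot'])[0];o=s['eef_pos']
a=cv2.resize(im[60:250,130:340],(630,570),interpolation=cv2.INTER_CUBIC)
def m(P,c):
    u=(proj('side',P)-[130,60])*3; cv2.circle(a,(int(u[0]),int(u[1])),3,c,-1)
for z in(-44,44,): 
  for dx in(-9,9): m(o+R@[dx,14,z],(0,0,255)); q=o+R@[dx,14,z]; q[2]=135; m(q,(0,255,0))
cv2.imwrite('pics/sz2.png',a);print(o)
```

```text
[ 452.4 -116.6  209.7]
```

View pics/sz2.png

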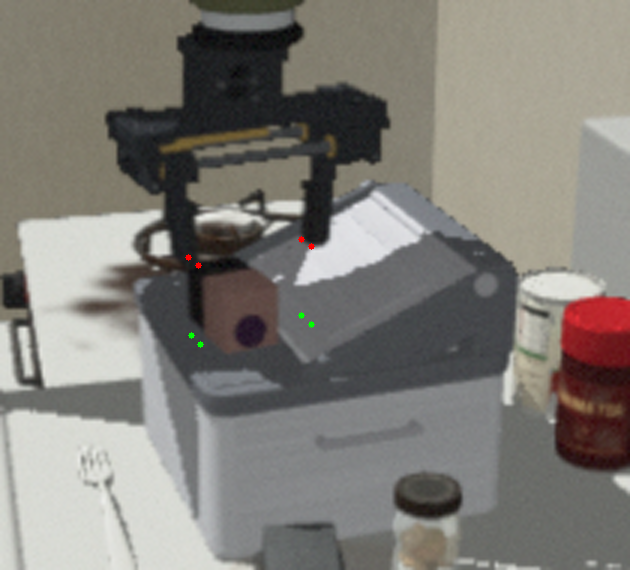

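The red tip marks match the fingers. The front finger's landing marks, green at (196,340), are clear of the carton's front edge by roughly 8 mm. I'll lower so the rear finger opens the flap.

>>> {"fn": "send_rows", "kwargs": {
  "commands": [
    [0,1.8,0,0,1],
    [0,3.5,0,0,1],
    [0,4.6,0,0,1],
    [0,5.4,0,0,1],
    [0,5.4,0,0,1],
    [0,5.4,0,0,1]
  ]
}}

```text
clock: 3.68
eef_pos: [452.6, -116.7, 156.1]
tool_rot: [-1.302, 1.05, -1.054]
ft_force: [-0.9, -0.1, 0.9]
gripper_width: 87.9
```

```bash
cat > pic.py <<'E'
import sys
from h import *
im=bot.capture('side')[:,:,::-1].copy()
cv2.imwrite(sys.argv[1],cv2.resize(im[60:250,130:340],(630,570),interpolation=cv2.INTER_CUBIC))
E
python3 pic.py pics/sz3.png
```

```text
(no output)
```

View pics/sz3.png

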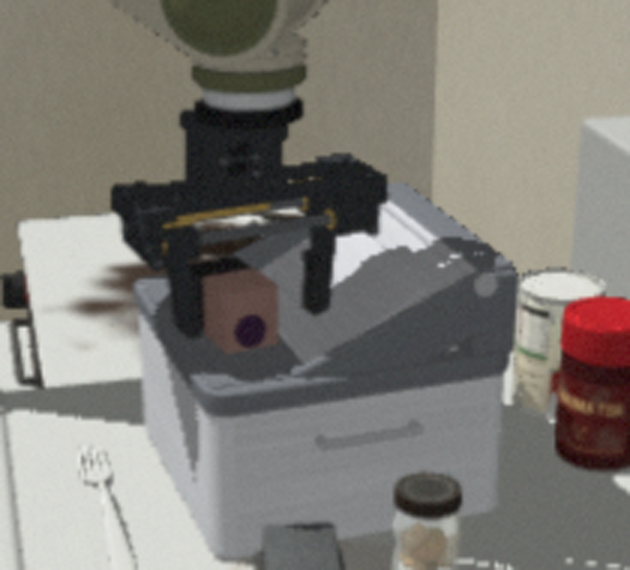

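The flap is pressed slightly open by the rear finger at (318,310), and the front finger is in front of the carton at (187,330). Now I'll push forward.

>>> {"fn": "send_rows", "kwargs": {
  "commands": [
    [0,0,0.6,0,1],
    [0,0,1.2,0,1],
    [0,0,1.8,0,1],
    [0,0,2.4,0,1],
    [0,0,3.0,0,1],
    [0,0,3.4,0,1],
    [0,0,3.4,0,1]
  ]
}}

```text
clock: 4.6
eef_pos: [486.2, -109.5, 156.2]
tool_rot: [-1.301, 1.05, -1.054]
ft_force: [-0.7, 0.1, 2.2]
gripper_width: 87.9
```

```bash
python3 pic.py pics/sz4.png
```

```text
(no output)
```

View pics/sz4.png

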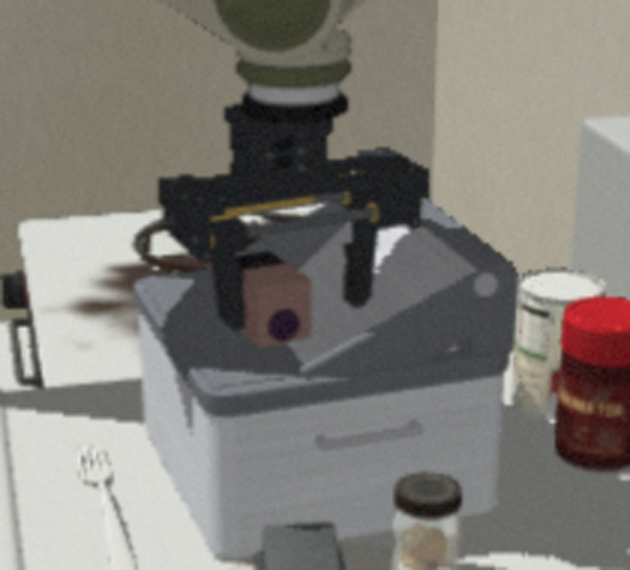

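The flap has opened further and the carton at (277,310) is being pushed squarely towards the lip. I'll continue.

>>> {"fn": "send_rows", "kwargs": {
  "commands": [
    [0,0,0.5,0,1],
    [0,0,1.0,0,1],
    [0,0,1.5,0,1],
    [0,0,2.0,0,1],
    [0,0,2.5,0,1],
    [0,0,2.5,0,1]
  ]
}}

```text
clock: 5.4
eef_pos: [510.7, -104.1, 156.2]
tool_rot: [-1.301, 1.05, -1.054]
ft_force: [-2.0, -0.9, 1.1]
gripper_width: 87.9
```

```bash
python3 pic.py pics/sz5.png
```

```text
(no output)
```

View pics/sz5.png

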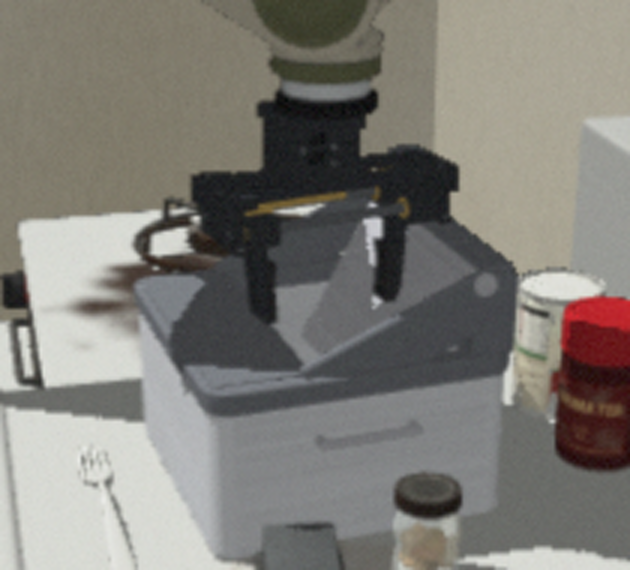

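The carton has dropped out of sight below the lip. I'll open the flap a little more, let things settle, then look.

>>> {"fn": "send_rows", "kwargs": {
  "commands": [
    [0,0,0.4,0,1],
    [0,0,0.8,0,1],
    [0,0,1.0,0,1],
    [0,0,1.0,0,1],
    [0,0,1.0,0,1],
    [0,0,1.0,0,1],
    [0,0,1.0,0,1],
    [0,0,1.0,0,1]
  ]
}}

```text
clock: 6.45
eef_pos: [520.3, -102.0, 156.3]
tool_rot: [-1.301, 1.05, -1.054]
ft_force: [-4.7, -1.3, -2.2]
gripper_width: 88.1
```

```bash
python3 pic.py pics/sz6.png
python3 - <<'E'
from h import *
im=bot.capture('top')[:,:,::-1]
cv2.imwrite('pics/t6.png',cv2.resize(im[100:260,110:270],(560,560),interpolation=cv2.INTER_CUBIC))
E
```

```text
(no output)
```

View pics/sz6.png

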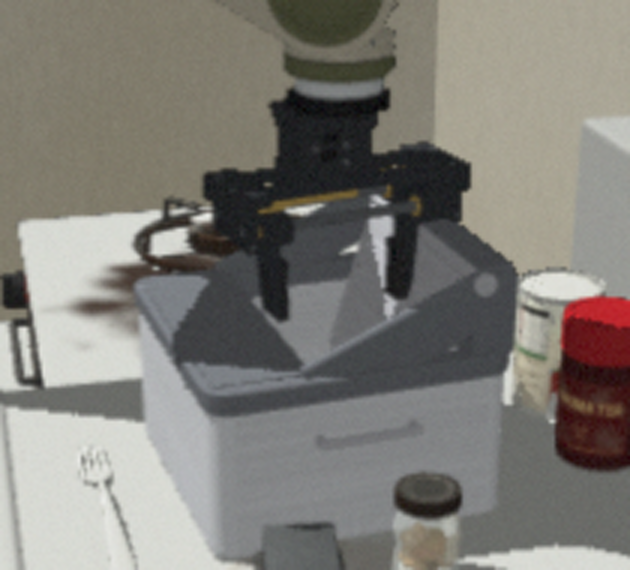

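View pics/t6.png

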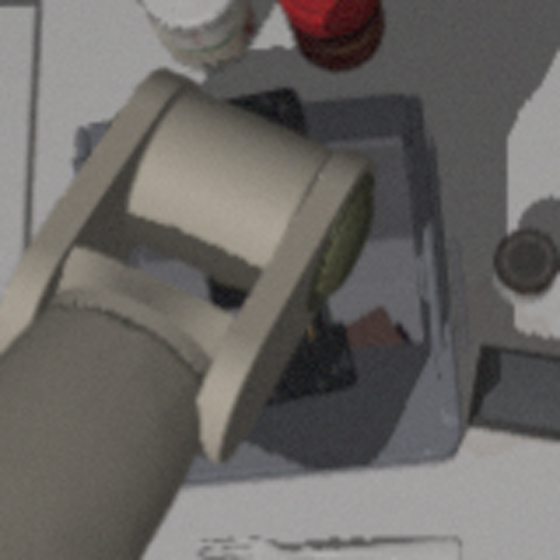

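In the top view the carton's pink end shows inside the mouth behind the lip, at zoom (375,328), and it is hidden in the side view. I'll lift straight up slowly so the flap closes.

>>> {"fn": "send_rows", "kwargs": {
  "commands": [
    [0,-1,0,0,1],
    [0,-2,-0.5,0,1],
    [0,-3,-1,0,1],
    [0,-4.2,-1.5,0,1],
    [0,-5.5,-2,0,1],
    [0,-7,-2,0,1],
    [0,-9,-2,0,1],
    [0,-11,-2,0,1],
    [0,-11,-2,0,1]
  ]
}}

```text
clock: 7.68
eef_pos: [501.1, -106.3, 267.8]
tool_rot: [-1.3, 1.047, -1.056]
ft_force: [0.5, -0.2, -1.8]
gripper_width: 88.3
```

```bash
python3 pic.py pics/sz7.png
```

```text
(no output)
```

View pics/sz7.png

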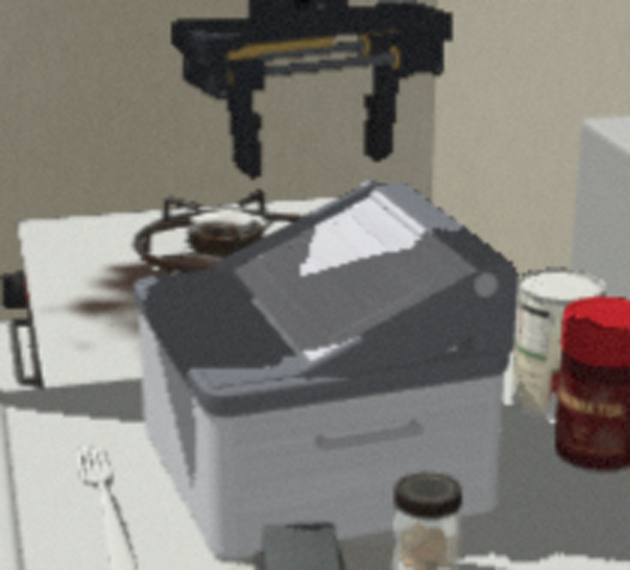

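The flap is shut and the ledge is empty. I'll clear the arm and check from the top.

>>> {"fn": "send_rows", "kwargs": {
  "commands": [
    [4,-1,-2,0,1],
    [8,-2,-4,0,1],
    [12,-2,-6,0,1],
    [16,-2,-8,0,1],
    [20,-2,-10,0,1],
    [24,-2,-12,0,1],
    [28,-2,-14,0,1],
    [30,-2,-15,0,1],
    [30,-2,-15,0,1],
    [30,-2,-15,0,1]
  ]
}}

```text
clock: 8.98
eef_pos: [417.4, -430.0, 286.3]
tool_rot: [-1.301, 1.049, -1.053]
ft_force: [0.5, 0.6, 0.2]
gripper_width: 88.3
```

Run:
```python
from h import *
for n in('top','side'): cv2.imwrite(f'pics/{n}8.png',bot.capture(n)[:,:,::-1])
for n in('top','side'):
  for k in('carton','bin_flap','spice_jar','whetstone'): print(n,k,[(np.round(x['point'],1),round(x['confidence'],2)) for x in bot.pinpoint(k,n)][:3])
```

```text
top carton [(array([199.8, 209.5]), 0.46), (array([323.3, 197. ]), 0.4)]
top bin_flap [(array([178. , 142.2]), 0.62)]
top spice_jar [(array([259.3, 178.8]), 0.65), (array([209.1, 202.1]), 0.64)]
top whetstone [(array([261.2, 213.2]), 0.77)]
side carton [(array([271.3, 295.2]), 0.92)]
side bin_flap [(array([266. , 136.5]), 0.79)]
side spice_jar [(array([268.6, 251.5]), 0.62)]
side whetstone [(array([232.4, 259.4]), 0.88)]
```

View pics/top8.png

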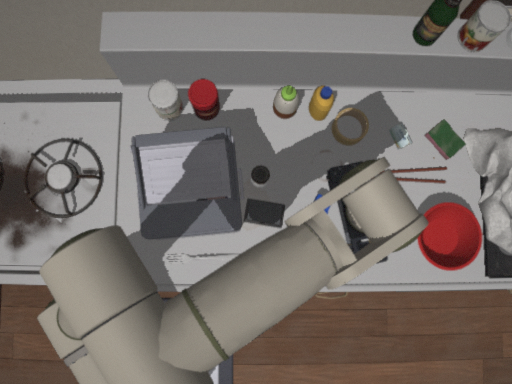

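View pics/side8.png

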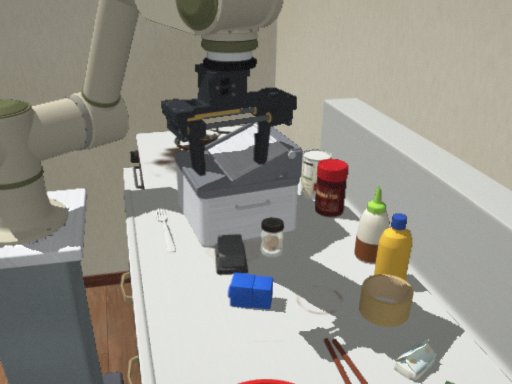

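Run:
```python
import cv2
a=cv2.imread('pics/top8.png')[115:250,120:255]; cv2.imwrite('pics/tz8.png',cv2.convertScaleAbs(cv2.resize(a,(594,594),interpolation=cv2.INTER_CUBIC),alpha=1.6))
```

```text
(no output)
```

View pics/tz8.png

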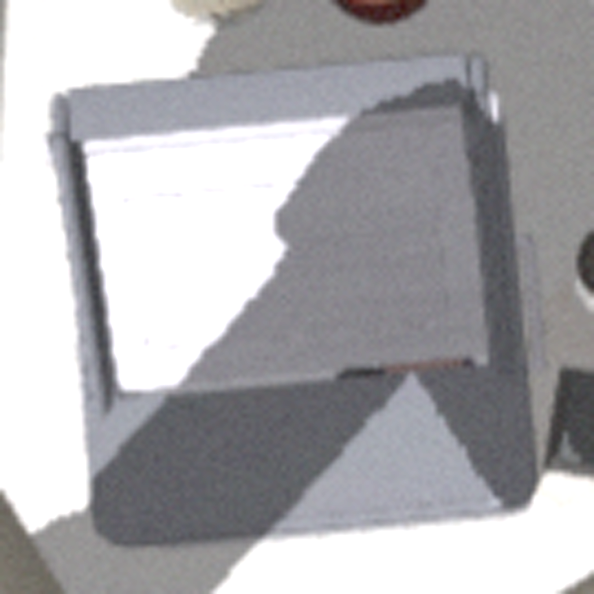

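```bash
cat > chk.py <<'E'
from fit import *
print('cam',ray('top',(0,0))[0])
for z in(135,110,80,56,33): print(z,[B(onz('top',T(*a),z)) for a in((340,374),(385,371),(470,364))], B(onz('top',(110+372/3.5,100+328/3.5),z)))
E
python3 chk.py|tail -6
python3 - <<'E'
import cv2
a=cv2.imread('pics/t6.png')[260:420,260:460]; cv2.imwrite('pics/t6z.png',cv2.convertScaleAbs(cv2.resize(a,None,fx=3.5,fy=3.5,interpolation=cv2.INTER_CUBIC),alpha=1.7))
E
```

```text
cam [ 340.89 -225.66 1221.58]
135 [array([-34.74, -20.96]), array([-35. , -44.7]), array([-34.81, -89.61])] [-24.53 -66.79]
110 [array([-31.54, -18.66]), array([-31.81, -42.96]), array([-31.61, -88.89])] [-21.1  -65.55]
80 [array([-27.7 , -15.91]), array([-27.98, -40.86]), array([-27.77, -88.04])] [-16.98 -64.06]
56 [array([-24.63, -13.71]), array([-24.91, -39.18]), array([-24.7 , -87.35])] [-13.68 -62.87]
33 [array([-21.68, -11.6 ]), array([-21.98, -37.57]), array([-21.76, -86.69])] [-10.52 -61.73]
```

View pics/t6z.png

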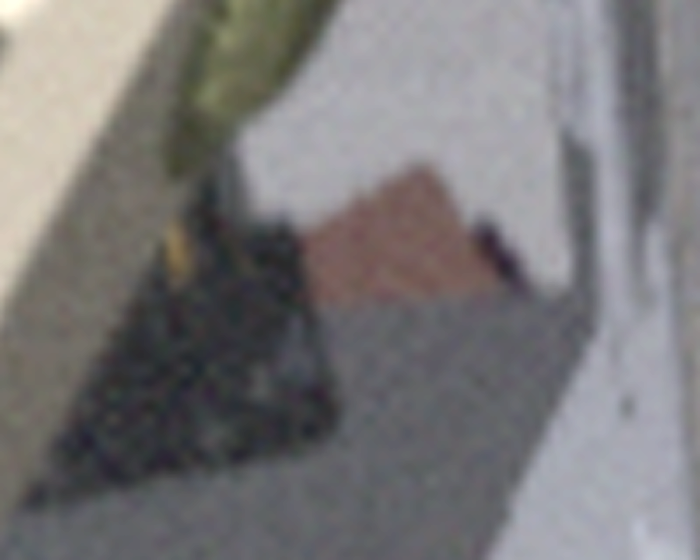

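The thin pink and black sliver at the flap's edge (zoom 340–470, 370) is seen through the 4 mm gap between lip and flap. Its span works out to about 74 mm at bin-floor height, which fits the carton lying on the bin floor. The flap's edge is where it was at the start.

```bash
python3 -c "
from cell import bot
print(bot.job_done())"
```

```text
the job is handed in; nothing more can be done
None
```

The carton is in the bin and the flap is shut, and I handed the job in at about 9–10 s of the 32 s allowed. One finger pressed the flap open and held it while the other pushed the carton off the ledge and under it. I then lifted the hand away to the right. The gripper stayed fully open throughout, so the carton was never pinched.

**Last checks:**
- **Flap:** its free edge is back where it was at the start.
- **Ledge:** it is empty in both views.
- **Carton:** a thin pink and black strip shows through the lip gap. Its span of about 74 mm at bin-floor height fits the carton lying on the floor of the bin. I didn't see the whole carton after the flap closed.
- **Other things:** the jar, whetstone and blue look-alike show no movement beyond the detectors' scatter. The arm partly hid the look-alike in the last top view.
- **Forces:** the readings at the end of each move stayed below about 6 N.

**Disagreement:** in the last top view the network still reported a carton at the flap's edge, with a low confidence of 0.46. I take that to be the same strip seen through the gap. It also reported a second spice jar at (209,202) with confidence 0.64, which I put down to the same strip.

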